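# Hold a bayonet lamp seated in the lamp tester

## Task

Test the amber-domed lamp: take it out of the wooden stand, push its bayonet cap straight down into the tester's socket against the spring until it is fully home, then, keeping it pushed in, twist it a quarter turn clockwise (seen from above) to the stop. The socket springs back by itself, so finish while still gripping the lamp upright, pushed in and turned; leave the clear lamp in the stand and do not knock the sample jar or the dropper bottle about.

Things in the scene. Friction and masses are not known exactly. Their poses are not given: they have to be found in the camera images.
- amber_lamp_mid (a point): centre of the lamp to test (0.13 kg), on its axis. White square body, 44 mm across flats, from 27 mm below this point to 23 mm above; grip any two opposite flats. Amber dome to 39 mm above. Round flange (54 mm diameter, 6 mm thick) under the body, its underside 33 mm below. z up the lamp, x along the bayonet pins; the +x and -x faces carry an orange stripe, the dome a black line along x
- amber_lamp_pins (a point): point on the same lamp's axis between its two bayonet pins, 52 mm below amber_lamp_mid: round brass pins, 8 mm diameter, along +x and -x, reaching 22 mm from the axis. They stick out of a metal cap, 30 mm diameter, 29 mm long below the flange, its tapered end 10 mm below this point. Both ways round (half a turn) are alike and fit
- clear_lamp_mid (a point): centre of an identical lamp with a whitish clear dome, in the other hole of the stand; same point and axes. Leave it there
- lamp_stand: fixed wooden block, 85 x 200 x 34 mm (x, y, z), origin at the centre of its underside; two 48 mm square holes at y = +55 and -55 mm. A lamp hangs in each by its flange, cap down; amber and clear may be in either. To the right of the desk stands a tall monitor: fingertips 0.52 m above the desk pass over it
- socket_mouth (a point): centre of the rim of the socket (z up), an aluminium barrel 60 mm in diameter on a fixed grey box 110 x 130 x 45 mm (x, y, z) centred under it; rim 78 mm above the desk. Mouth: 35 mm round hole in a lip 7 mm thick, with two notches 13 mm wide for the lamp's pins at +x and -x, reaching 26 mm from the axis, edged by orange lines. The pins must pass below the lip before the lamp can turn
- plunger (a joint): sprung contact in the socket, 0 (up) to 0.010 m (pushed fully down by the lamp's cap); 3.6 N to start, 8 N at the bottom. At 0 a lamp resting on it has its centre point 47 mm above the rim, at 0.010 m 37 mm (4 mm of air under the flange). The pins clear the lip from 0.006 m on
- rotor (a joint): spring-return driver in the socket, turned by the lamp's pins: 0 (rest, slots under the notches) to 1.4 rad (stop), growing clockwise seen from above. The pins have 0.12 rad of play in it, so the lamp turns up to about 1.5 rad from the notches. Needs 0.035 N m at 0, 0.13 N m at the stop; springs back when let go
- jar: white sample jar with a screw lid, 74 mm diameter, 87 mm tall, bystander; origin under its centre
- dropper: small dropper bottle with a blue tip, 28 mm diameter, 68 mm tall, bystander; origin under its centre
Mind the look-alikes: they are no part of the job. What is shaped like the part that bears amber_lamp_mid but purple is not meant.

How it is judged (in metres and radians):
On the way, in this order (a step that is already met when the one before it is completed fails the run):
1. the amber lamp is lifted out of the stand (height (world z) of amber_lamp_mid above 0.105 m and contact force between amber_lamp and lamp_stand below 0.1 N and contact force between the fingers and amber_lamp above 1 N), for 0.1 s.
2. the lamp is pushed home in the socket, not yet twisted (horizontal distance between amber_lamp_mid and socket_mouth below 0.008 m and angle between amber_lamp_mid's own z axis and vertical below 0.12 rad and z of amber_lamp_mid in the frame of socket_mouth below 0.042 m and value of joint plunger above 0.006 m and value of joint rotor below 0.25 rad), for 0.05 s.
3. the lamp is twisted a quarter turn to the stop while pushed in (horizontal distance between amber_lamp_mid and socket_mouth below 0.008 m and angle between amber_lamp_mid's own z axis and vertical below 0.12 rad and z of amber_lamp_mid in the frame of socket_mouth below 0.042 m and value of joint plunger above 0.005 m and value of joint rotor above 1.15 rad), for 0.2 s.
At the end, for the whole second after the job is handed in: fingers grip the amber lamp, upright within 7 degrees, on the socket axis within 8 mm, its centre under 42 mm above the rim, plunger down over 5 mm, rotor over 1.15 of 1.4 rad, kept through the last second; clear lamp within 15 mm of its start (all of step 3 and contact force between the fingers and amber_lamp above 1 N and distance of clear_lamp_mid from where it was at the start of the episode below 0.015 m); the arm keeps its last pose, push and grip.
It fails at once if the clear lamp was knocked out of place (distance of clear_lamp_mid from where it was at the start of the episode above 0.02 m or angle between clear_lamp_mid's own z axis and vertical above 0.4 rad).
It fails at once if the jar was knocked out of place (distance of jar from where it was at the start of the episode above 0.02 m or angle between jar's own z axis and vertical above 0.4 rad).
It fails at once if the dropper bottle was knocked out of place (distance of dropper from where it was at the start of the episode above 0.02 m or angle between dropper's own z axis and vertical above 0.4 rad).
It also fails if it takes over 48 s, if anything falls off the work surface, if the arm or the gripper's body presses on something with over 40 N, if the wrist force passes 120 N, or if a joint passes its speed limit or range.

## Robot

A 7-joint arm with a two-finger parallel gripper is mounted at the origin on the work surface; the furniture and walls round the work are solid. World frame = base frame: x ahead of the robot, y to its left, z up, the work surface at z = 0. Lengths are in mm, angles in rad, forces in N, time in s.
With the tool pointing down it reaches from about 350 to 900 mm from the base axis. Payload 19.9 kg.
Tool frame: the origin (TCP) lies at the very end of the fingers, on their centre line; the grasp point (between the pads) lies 19 mm behind it; x points along the fingers, y is the direction in which the jaws open and shut, and the axes are right-handed (so a half turn about x gives the same grasp; the last joint's range is limited). The gripper opens to 85 mm and grips with 20 to 120 N. Pads are 22 mm wide; open, the fingers measure 114 mm over their backs; the gripper's body (76 mm by 85 mm) begins 54 mm behind the grasp point. The pads swing forward as they close: fully open they stand 13 mm farther back than shut.
Start: joints at [1.113, 0.417, -0.01, 1.614, 0.005, 1.111, -0.053], TCP at [253.016, -571.476, 231.26] pointing down, gripper open.
Joint ranges: [-2.81, 2.81], [-0.39, 2.02], [-1.27, 1.25], [0.06, 2.57], [-1.19, 4.33], [0.19, 2], [-2.82, 2.82]. Speed limits (rad/s): [1.89, 1.89, 2.39, 2.39, 3.01, 3.01, 3.01].

## Interface

Orientations are given as a 3x3 rotation matrix whose columns are the frame's x, y, z axes.
In Python, from bench import monitor, cams, order gives the robot as it stands. The module is installed in compiled form; this text tells all that it offers.
- The arm moves only by the tool servo_tool, never from a script. Its argument "targets" is a list of rows, each an object with "translation": the shift along the world's x, y, z in m, a list of three; "twist": the turn, a rotation vector about the world's x, y, z in degrees, a list of three; "hand": the opening in per cent of the stroke, from 0 (shut) to 100 (fully open). A call has exactly 8 rows; each row shifts and turns the commanded pose from where the row before left it; what a row does not reach is not made up. A row lasts 1/12 s, in which the tool goes at most 41.7 mm and 7.16 degrees, less where a joint would pass 70% of its speed; a pose out of reach is approached as far as the arm can. A call with a gripper value outside its range is refused whole. The fingers move at their own pace and stop on an object; "newtons" is the grip in N (left out, the last holds). Time passes only in rows, so rows that do not move let the fingers close, or fill a call up. It gives the time, the measured TCP pose, the force and the opening at its end, in the units of the state.
- monitor.sense(): the state, without advancing time (a new reading comes with each control period).
- cams.snapshot(name): name is "scene" or "top" or "wrist"; returns a dict with "pixels" (420x560x3 uint8, red, green, blue), "fx", "fy", "cx", "cy" (pixels), "k1" (the pictures are not rectified: a ray, as slopes to the right and down, at radius r is drawn at 1 + k1 r^2 times it, then the intrinsics apply), "R" (3x3) and "t" (3): a world point X has camera coordinates R X + t. Camera axes: x right, y down, z forward; pixel columns grow to the right and rows downward; lengths in mm; the calibration is good to about 2 mm. A picture is of the moment at which its call begins. There is no depth.
- order.sign_off(): hands the job in, once; it reports no verdict.
Trained networks look in the newest picture that a camera, given by its name, has taken for a name from the list of things; names that differ only in an ending like _2 or _b are one class to them, and where a whole thing is asked for, a point or a joint stands for the part that bears it (a point fixed in the world has none). Each returns a list of dicts, best first, with "p" (0 to 1); they miss things now and then, are a little off and sometimes report something else, mostly with a low value. They report only what shows in the picture. A call takes as long as a camera call. They do not tell look-alikes from the thing itself.
- cams.search_frame(camera, label): "at" ([x, y, z] in mm, in the coordinates of the camera as it stood for that picture, good to about 4 mm: the middle of the surface that is visible of it).
- cams.silhouettes(camera, label): "pixels" (420x560 bool, what is visible of it).
The state is a dict: "clock": time; "joint_pos": joint angles; "dq": joint speeds; "joint_efforts": joint torques, N m; "tcp_pos": TCP position; "orientation": TCP orientation; "wrist_force": force on the tool from outside, world axes, zero at the start; "torque": the same for the moment, N m; "width": finger opening in mm.
Only numpy, scipy, OpenCV 4.12 (cv2) and the standard library are available. Lean on these libraries where they do the work, as an engineer would, in place of code of your own. Each camera call takes 0.05 s, during which the arm holds its last target.

## Working session

There is one attempt and no reset: what is moved stays moved. The work goes in short steps, Python scripts to look and compute and a tool call to move; the robot and the scene stay as the last step left them, time stands still between calls to the robot, and variables do not carry over. Pictures are saved under pics/ and viewed, and the job is handed in when it is done.

Besides the shell and the picture viewer there is one more tool, called after "Emit:" in YAML: its name, and indented under it one key for each argument. servo_tool: Moves the arm, as the interface text tells. Its arguments: {"type":"object","properties":{"targets":{"type":"array","items":{"type":"object","properties":{"translation":{"type":"array","items":{"type":"number"}},"twist":{"type":"array","items":{"type":"number"}},"hand":{"type":"number"}}}},"newtons":{"type":"number"}},"required":["targets"]}

```bash
mkdir -p pics; ls
python3 - <<'E'
from bench import monitor, cams, order
import cv2
s=monitor.sense(); print({k:(v if not hasattr(v,'round') else v) for k,v in s.items()})
for c in ("scene","top","wrist"):
    p=cams.snapshot(c); cv2.imwrite(f"pics/{c}0.png",p["pixels"][:,:,::-1]); print(c,{k:v for k,v in p.items() if k!="pixels"})
E
```

```text
pics
{'clock': 0.0, 'joint_pos': array([ 1.11248208,  0.41799181, -0.01035859,  1.61417858,  0.00471795,
        1.11071059, -0.05302271]), 'dq': array([ 2.37877259e-04,  9.82182337e-04, -1.41894952e-03, -1.28557745e-03,
       -3.51301578e-05, -5.57019387e-04, -4.04745705e-04]), 'joint_efforts': array([-3.81428790e-04, -8.64458084e+01,  6.78353906e-01, -4.34901452e+01,
        1.90961163e-02,  7.39146257e-03,  4.46762942e-05]), 'tcp_pos': array([ 252.90244407, -571.15735836,  230.64703995]), 'orientation': array([[-5.90107386e-04,  4.04889694e-01, -9.14365347e-01],
       [ 1.11801283e-03, -9.14364667e-01, -4.04890115e-01],
       [-9.99999201e-01, -1.26120083e-03,  8.69014725e-05]]), 'wrist_force': array([ 0.54825676,  0.12753355, -0.80862879]), 'torque': array([-0.04708963,  0.03441091,  0.00115969]), 'width': 85.36234668237063}
scene {'fx': 545.8524072302783, 'fy': 545.8524072302783, 'cx': 271.87360411575764, 'cy': 204.06964370204346, 'k1': 0.0032529628772302254, 'R': array([[-0.54638763, -0.83752574, -0.00334383],
       [-0.47462175,  0.3129198 , -0.82268791],
       [ 0.69006865, -0.44791944, -0.56848344]]), 't': array([237.72201366, 231.83518791, 892.7373282 ])}
top {'fx': 514.6578205361402, 'fy': 514.6578205361402, 'cx': 284.1354232090932, 'cy': 203.5623757945482, 'k1': -0.06926682064285893, 'R': array([[-0.01609354, -0.99981454,  0.01057715],
       [-0.98228924,  0.01383463, -0.18685942],
       [ 0.18667844, -0.01339705, -0.98232972]]), 't': array([  49.23274686,  392.5163166 , 1167.34321567])}
wrist {'fx': 297.34179124835083, 'fy': 297.34179124835083, 'cx': 278.9471178464458, 'cy': 205.82644692530286, 'k1': 0.006151427549672397, 'R': array([[ 0.40595256, -0.91389266, -0.00164973],
       [-0.88222242, -0.39235442,  0.2602722 ],
       [-0.23850813, -0.10420274, -0.96553387]]), 't': array([-624.45390539,  -35.17265049,  378.51794011])}
```

View pics/scene0.png

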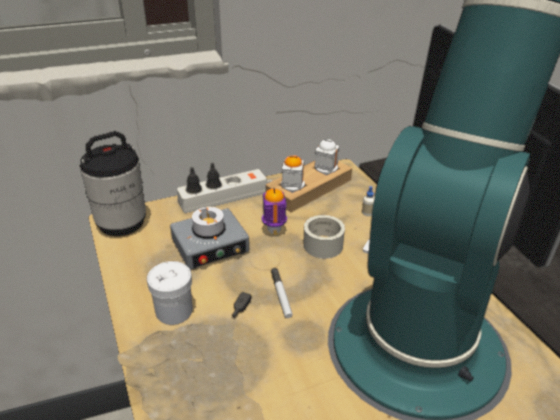

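View pics/top0.png

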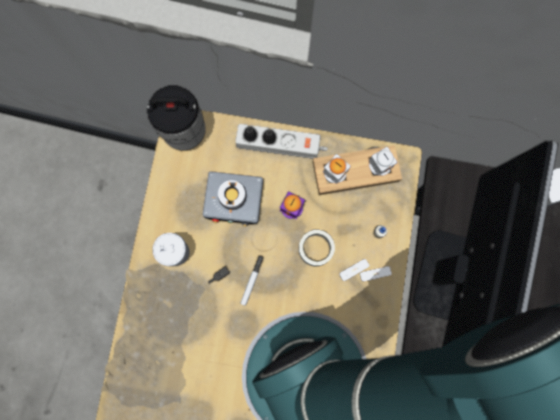

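View pics/wrist0.png

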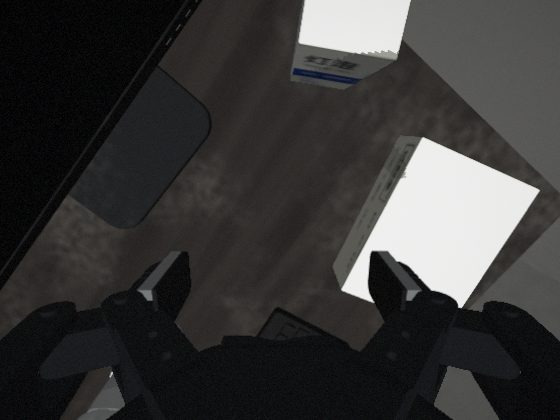

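The scene view shows the amber-domed white lamp at (292,172) and the clear lamp at (326,155) in the stand, with the purple look-alike at (274,207). The tester is at (209,225), the jar at (171,292) and the dropper at (369,200). In the top view the amber lamp is at (337,168), clear at (383,160), purple at (292,205), the socket at (231,194), jar at (170,250) and dropper at (380,231). The wrist view only shows boxes beyond the monitor.

```bash
cat > h.py <<'E'
import numpy as np, cv2, math
from bench import monitor, cams, order
def snap(c,name=None):
    p=cams.snapshot(c)
    if name: cv2.imwrite(f"pics/{name}.png",p["pixels"][:,:,::-1])
    return p
def K(p): return np.array([[p["fx"],0,p["cx"]],[0,p["fy"],p["cy"]],[0,0,1.]])
def D(p): return np.array([p["k1"],0,0,0,0.])
def proj(p,X):
    X=np.atleast_2d(np.asarray(X,float))
    return cv2.projectPoints(X,cv2.Rodrigues(p["R"])[0],p["t"],K(p),D(p))[0][:,0]
def ray(p,uv):
    n=cv2.undistortPoints(np.array(uv,float).reshape(-1,1,2),K(p),D(p))[:,0]
    d=np.c_[n,np.ones(len(n))]@p["R"]; return -p["R"].T@p["t"],d
def atz(p,uv,z):
    o,d=ray(p,uv); return o+d*((z-o[2])/d[:,2])[:,None]
def world(p,X): return p["R"].T@(np.array(X)-p["t"])
E
python3 - <<'E'
from h import *
for c in ("top","scene"):
    p=snap(c)
    im=p["pixels"][:,:,::-1]
    if c=="top": crop=im[130:240,190:410]
    else: crop=im[130:270,160:360]
    cv2.imwrite(f"pics/{c}_crop.png",cv2.resize(crop,None,fx=3.6,fy=3.6,interpolation=cv2.INTER_CUBIC))
    for l in ("amber_lamp_mid","clear_lamp_mid","lamp_stand","socket_mouth","plunger","jar","dropper"):
        for r in cams.search_frame(c,l)[:4]: 
            w=world(p,r["at"]); print(c,l,round(r["p"],2),w.round(0),proj(p,w)[0].round(0))
E
```

```text
top amber_lamp_mid 0.97 [459. -79.  94.] [338. 169.]
top amber_lamp_mid 0.61 [373.  28.  88.] [291. 208.]
top clear_lamp_mid 0.63 [ 482. -178.   86.] [380. 160.]
top lamp_stand 0.91 [ 460. -131.   35.] [357. 175.]
top socket_mouth 0.67 [405. 166.  46.] [231. 198.]
top plunger 0.5 [410. 163.  64.] [232. 195.]
top jar 0.65 [280. 299.  88.] [169. 251.]
top dropper 0.57 [ 321. -178.   35.] [380. 233.]
scene amber_lamp_mid 0.77 [458. -67.  76.] [291. 172.]
scene amber_lamp_mid 0.69 [ 323. -173.   31.] [368. 203.]
scene clear_lamp_mid 0.93 [ 475. -174.   71.] [326. 158.]
scene lamp_stand 0.6 [ 452. -127.   34.] [315. 182.]
scene socket_mouth 0.58 [384. 180.  49.] [208. 238.]
scene plunger 0.55 [417. 158.  60.] [210. 221.]
scene jar 0.85 [262. 309.  81.] [171. 289.]
scene dropper 0.81 [ 323. -171.   32.] [367. 204.]
scene dropper 0.58 [461. -67.  77.] [291. 171.]
```

```bash
echo
```

```text
(no output)
```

View pics/top_crop.png

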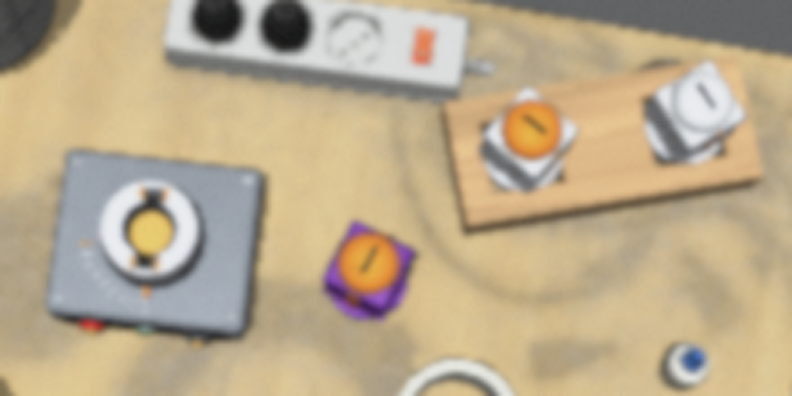

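View pics/scene_crop.png

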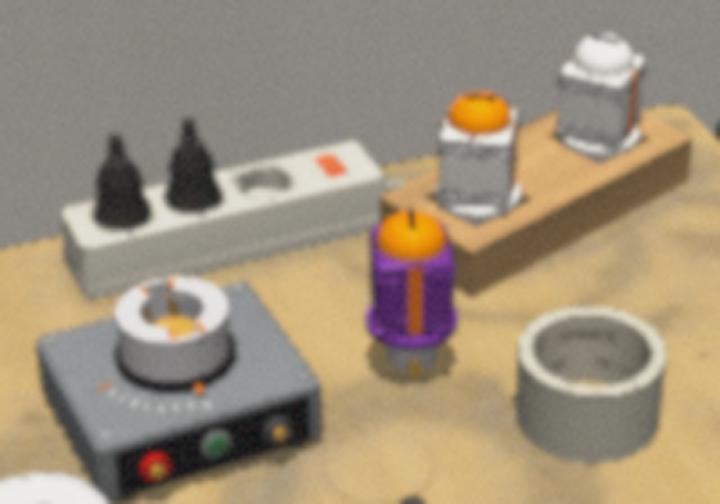

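Candidates in the top view are the white-bodied lamp at (338,169), hanging in the stand, and the purple-bodied one at (291,208), standing on the desk. The crop shows the white one in the stand with an amber dome and a black line, so it is the one meant; the purple one is the look-alike. Now I'll rise above the monitor.

Emit:
servo_tool:
  targets:
    - {"translation":[0,0,0.04],"twist":[0,0,0],"hand":100}
    - {"translation":[0,0,0.04],"twist":[0,0,0],"hand":100}
    - {"translation":[0,0,0.04],"twist":[0,0,0],"hand":100}
    - {"translation":[0,0,0.04],"twist":[0,0,0],"hand":100}
    - {"translation":[0,0,0.04],"twist":[0,0,0],"hand":100}
    - {"translation":[0,0,0.04],"twist":[0,0,0],"hand":100}
    - {"translation":[0,0,0.04],"twist":[0,0,0],"hand":100}
    - {"translation":[0,0,0.04],"twist":[0,0,0],"hand":100}
  newtons: 60

```text
clock: 1.62
tcp_pos: [252.7, -570.9, 553.6]
orientation: [[0.0, 0.405, -0.914], [-0.001, -0.914, -0.405], [-1.0, 0.001, 0.0]]
wrist_force: [0.5, -0.9, 0.3]
width: 85.3
```

Emit:
servo_tool:
  targets:
    - {"translation":[0.016,0.037,0],"twist":[0,0,7],"hand":100}
    - {"translation":[0.016,0.037,0],"twist":[0,0,7],"hand":100}
    - {"translation":[0.016,0.037,0],"twist":[0,0,7],"hand":100}
    - {"translation":[0.016,0.037,0],"twist":[0,0,7],"hand":100}
    - {"translation":[0.016,0.037,0],"twist":[0,0,7],"hand":100}
    - {"translation":[0.016,0.037,0],"twist":[0,0,7],"hand":100}
    - {"translation":[0.016,0.037,0],"twist":[0,0,7],"hand":100}
    - {"translation":[0.016,0.037,0],"twist":[0,0,7],"hand":100}

```text
clock: 2.28
tcp_pos: [381.2, -273.4, 551.5]
orientation: [[0.0, 0.985, -0.17], [-0.001, -0.17, -0.985], [-1.0, 0.0, 0.001]]
wrist_force: [1.5, 0.4, 0.9]
width: 84.9
```

Emit:
servo_tool:
  targets:
    - {"translation":[0.012,0.037,0],"twist":[0,0,7],"hand":100}
    - {"translation":[0.012,0.037,0],"twist":[0,0,7],"hand":100}
    - {"translation":[0.012,0.037,0],"twist":[0,0,7],"hand":100}
    - {"translation":[0.012,0.037,0],"twist":[0,0,7],"hand":100}
    - {"translation":[0.012,0.037,-0.01],"twist":[0,0,7],"hand":100}
    - {"translation":[0.008,0.01,-0.037],"twist":[0,0,7],"hand":100}
    - {"translation":[0,0,-0.04],"twist":[0,0,7],"hand":100}
    - {"translation":[0,0,-0.04],"twist":[0,0,7],"hand":100}

```text
clock: 2.95
tcp_pos: [449.1, -79.4, 422.9]
orientation: [[0.001, 0.69, 0.724], [-0.001, 0.724, -0.69], [-1.0, 0.0, 0.001]]
wrist_force: [1.7, -1.0, -0.7]
width: 84.9
```

Run:
```python
from h import *
s=monitor.sense(); print(s["joint_pos"].round(2))
p=snap("wrist","w1"); print((-p["R"].T@p["t"]).round(0))
for l in ("amber_lamp_mid","clear_lamp_mid","socket_mouth"):
    for r in cams.search_frame("wrist",l)[:4]:
        w=world(p,r["at"]); print(l,round(r["p"],2),w.round(0),proj(p,w)[0].round(0))
```

```text
[ 0.62 -0.01 -0.51  1.71 -0.    1.44  0.92]
[401. -34. 566.]
amber_lamp_mid 0.81 [385.  22.  92.] [298.  90.]
amber_lamp_mid 0.72 [461. -75.  96.] [286. 172.]
clear_lamp_mid 0.84 [ 478. -181.   92.] [247. 222.]
socket_mouth 0.77 [410. 151.  47.] [368.  45.]
```

View pics/w1.png

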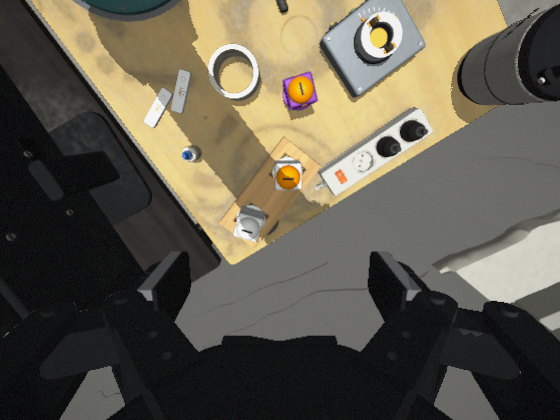

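Emit:
servo_tool:
  targets:
    - {"translation":[0.01,0.002,-0.035],"twist":[0,0,4],"hand":100}
    - {"translation":[0,0,-0.04],"twist":[0,0,0],"hand":100}
    - {"translation":[0,0,-0.04],"twist":[0,0,0],"hand":100}
    - {"translation":[0,0,-0.04],"twist":[0,0,0],"hand":100}
    - {"translation":[0,0,-0.04],"twist":[0,0,0],"hand":100}
    - {"translation":[0,0,-0.03],"twist":[0,0,0],"hand":100}
    - {"translation":[0,0,0],"twist":[0,0,0],"hand":100}
    - {"translation":[0,0,0],"twist":[0,0,0],"hand":100}

```text
clock: 3.82
tcp_pos: [460.6, -78.8, 201.2]
orientation: [[0.001, 0.647, 0.763], [0.0, 0.763, -0.647], [-1.0, 0.001, 0.001]]
wrist_force: [-0.3, 0.1, 0.2]
width: 85.3
```

Run:
```python
from h import *
s=monitor.sense(); print(s["joint_pos"].round(2),s["tcp_pos"].round(1))
p=snap("wrist","w2"); print((-p["R"].T@p["t"]).round(0))
for l in ("amber_lamp_mid","clear_lamp_mid"):
    for r in cams.search_frame("wrist",l)[:4]:
        w=world(p,r["at"]); print(l,round(r["p"],2),w.round(0),proj(p,w)[0].round(0))
u=proj(p,[[460,-77,100]])[0].round().astype(int)
print(u)
x0,y0=max(u[0]-70,0),max(u[1]-55,0)
cv2.imwrite("pics/w2c.png",cv2.resize(p["pixels"][y0:y0+110,x0:x0+140,::-1],None,fx=5,fy=5,interpolation=cv2.INTER_CUBIC)); print(x0,y0)
np.save("w2.npy",p,allow_pickle=True)
```

```text
[ 0.57  0.2  -0.52  2.01  0.12  0.96  0.86] [460.6 -78.8 201.2]
[410. -37. 344.]
amber_lamp_mid 0.84 [388.  21.  89.] [317.  54.]
amber_lamp_mid 0.69 [462. -75.  96.] [283. 203.]
clear_lamp_mid 0.71 [ 480. -175.   94.] [215. 283.]
[280 204]
210 149
```

View pics/w2c.png

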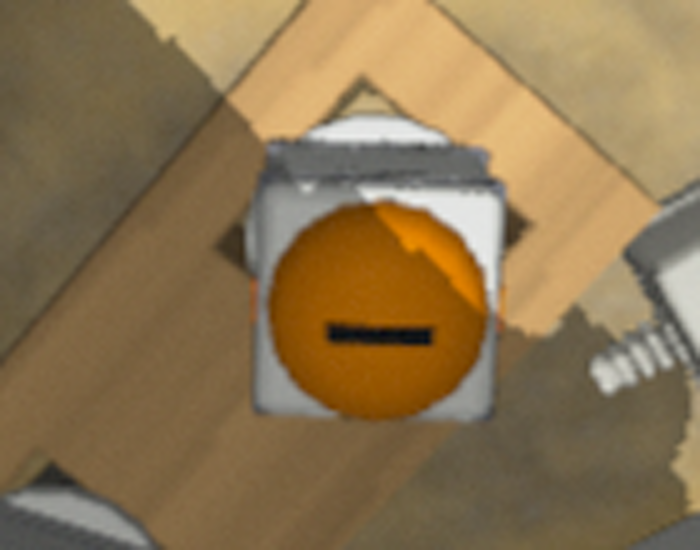

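Run:
```python
from h import *
p=np.load("w2.npy",allow_pickle=True).item()
f=lambda a: np.array(a,float)/5+[210,149]-0.4
c=atz(p,f([(258,183),(505,185),(497,415),(254,413)]),90); print(c.round(1), c.mean(0).round(1))
print(np.linalg.norm(np.diff(c,axis=0),axis=1))
for i,j in((0,1),(3,2)):
    v=c[j]-c[i]; print(math.degrees(math.atan2(v[1],v[0])))
l=atz(p,f([(328,333),(433,337)]),106); v=l[1]-l[0]; print(l.round(1),l.mean(0),math.degrees(math.atan2(v[1],v[0])))
# dome base circle: ellipse extents, z~ 90
d=atz(p,f([(268,312),(488,312),(378,200),(378,420)]),96); print(d.round(1))
```

```text
[[ 438.3  -80.4   90. ]
 [ 466.3  -47.9   90. ]
 [ 498.5  -75.5   90. ]
 [ 469.8 -108.9   90. ]] [468.2 -78.2  90. ]
[42.93001492 42.41596209 44.04414779]
49.27650543021589
49.23536437358861
[[463.3 -85.5 106. ]
 [475.2 -72.6 106. ]] [469.2375919  -79.03670337 106.        ] 47.460497795806525
[[455.9 -93.1  96. ]
 [480.6 -63.9  96. ]
 [453.  -65.7  96. ]
 [483.5 -91.3  96. ]]
```

Run:
```python
from h import *
p=snap("top","t2")
print(atz(p,[(338.2,164.6)],106).round(1), proj(p,[[468.5,-78.5,106],[461,-78,106],[468.5,-78.5,90]]).round(1))
im=p["pixels"][145:195,310:410,::-1]; cv2.imwrite("pics/t2c.png",cv2.resize(im,None,fx=7,fy=7,interpolation=cv2.INTER_CUBIC))
p=snap("scene"); print(proj(p,[[468.5,-78.5,106],[461,-78,106]]).round(1))
im=p["pixels"][140:240,240:360,::-1]; cv2.imwrite("pics/s2c.png",cv2.resize(im,None,fx=6,fy=6,interpolation=cv2.INTER_CUBIC))
```

```text
[[467.2 -78.3 106. ]] [[338.3 164. ]
 [338.2 167.3]
 [337.5 165.9]]
[[293.5 157.2]
 [295.3 158.7]]
```

View pics/s2c.png

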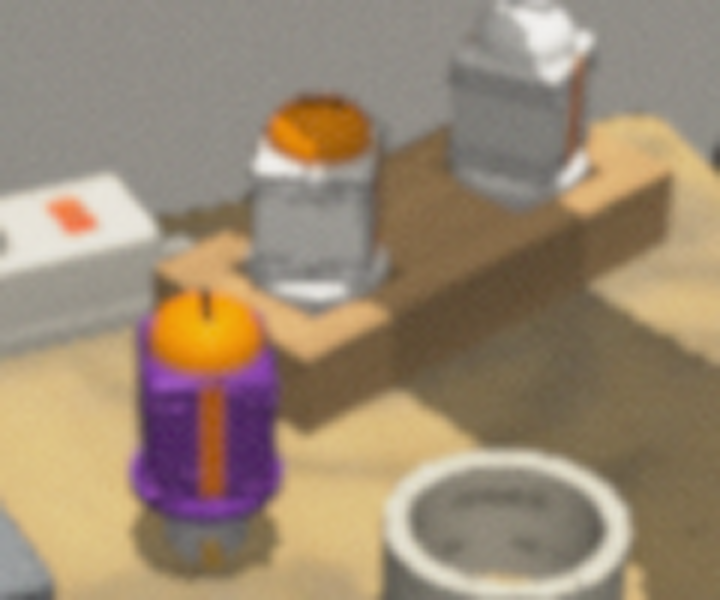

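Emit:
servo_tool:
  targets:
    - {"translation":[0.0075,0.0003,0],"twist":[0,0,-0.5],"hand":100}
    - {"translation":[0,0,-0.035],"twist":[0,0,0],"hand":100}
    - {"translation":[0,0,-0.035],"twist":[0,0,0],"hand":100}
    - {"translation":[0,0,-0.035],"twist":[0,0,0],"hand":100}
    - {"translation":[0,0,-0.033],"twist":[0,0,0],"hand":100}
    - {"translation":[0,0,-0.015],"twist":[0,0,0],"hand":100}
    - {"translation":[0,0,0],"twist":[0,0,0],"hand":100}
    - {"translation":[0,0,0],"twist":[0,0,0],"hand":40}
  newtons: 80

```text
clock: 4.73
tcp_pos: [467.1, -78.0, 46.5]
orientation: [[-0.0, 0.651, 0.759], [0.0, 0.759, -0.651], [-1.0, -0.0, -0.0]]
wrist_force: [-0.0, -0.4, 0.9]
width: 75.8
```

Run:
```python
from h import *
p=snap("wrist","w3")
p=snap("scene"); im=p["pixels"][110:230,240:380,::-1]; cv2.imwrite("pics/s3c.png",cv2.resize(im,None,fx=5,fy=5,interpolation=cv2.INTER_CUBIC))
```

```text
(no output)
```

View pics/w3.png

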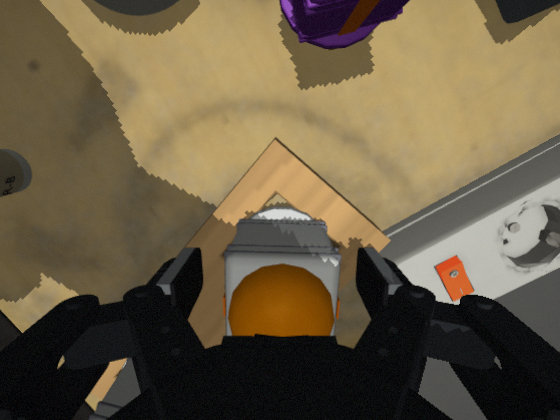

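View pics/s3c.png

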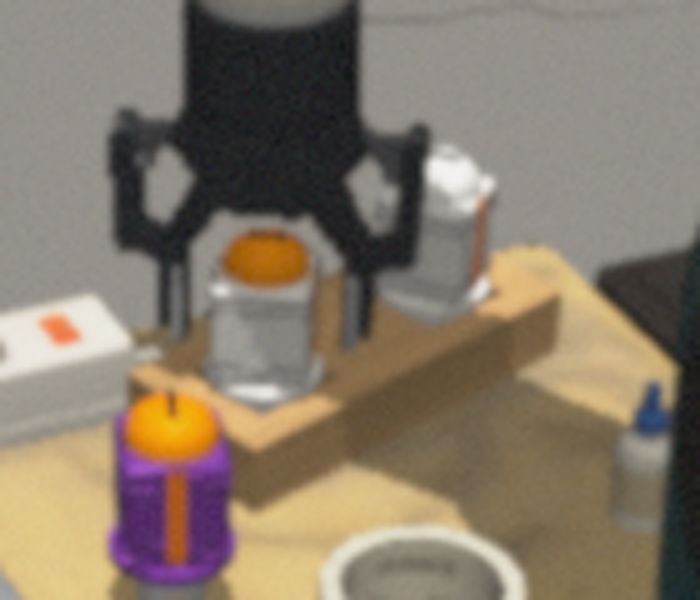

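The wrist view shows the lamp (body at 225–340, 250–340) centred between the pads, so I'll close on it.

Emit:
servo_tool:
  targets:
    - {"translation":[0,0,0],"twist":[0,0,0],"hand":20}
    - {"translation":[0,0,0],"twist":[0,0,0],"hand":20}
    - {"translation":[0,0,0],"twist":[0,0,0],"hand":20}
    - {"translation":[0,0,0],"twist":[0,0,0],"hand":20}
    - {"translation":[0,0,0],"twist":[0,0,0],"hand":20}
    - {"translation":[0,0,0],"twist":[0,0,0],"hand":20}
    - {"translation":[0,0,0],"twist":[0,0,0],"hand":20}
    - {"translation":[0,0,0.01],"twist":[0,0,0],"hand":20}
  newtons: 80

```text
clock: 5.5
tcp_pos: [466.4, -78.3, 56.6]
orientation: [[-0.0, 0.651, 0.759], [-0.0, 0.759, -0.651], [-1.0, -0.0, 0.0]]
wrist_force: [-0.6, -0.4, -1.7]
width: 43.5
```

Emit:
servo_tool:
  targets:
    - {"translation":[0,0,0.02],"twist":[0,0,0],"hand":20}
    - {"translation":[0,0,0.03],"twist":[0,0,0],"hand":20}
    - {"translation":[0,0,0.03],"twist":[0,0,0],"hand":20}
    - {"translation":[0,0,0.03],"twist":[0,0,0],"hand":20}
    - {"translation":[0,0,0.03],"twist":[0,0,0],"hand":20}
    - {"translation":[0,0,0.01],"twist":[0,0,0],"hand":20}
    - {"translation":[0,0,0],"twist":[0,0,0],"hand":20}
    - {"translation":[0,0,0],"twist":[0,0,0],"hand":20}

```text
clock: 6.17
tcp_pos: [466.5, -78.4, 206.8]
orientation: [[0.001, 0.651, 0.759], [-0.001, 0.759, -0.651], [-1.0, 0.0, 0.002]]
wrist_force: [-1.1, -1.1, -1.9]
width: 43.4
```

Run:
```python
from h import *
s=monitor.sense(); print(s["tcp_pos"].round(1),s["joint_pos"].round(2),s["wrist_force"].round(1))
p=snap("wrist","w4"); np.save("w4.npy",p,allow_pickle=True)
p=snap("top","t4"); np.save("t4.npy",p,allow_pickle=True)
cv2.imwrite("pics/t4c.png",cv2.resize(p["pixels"][160:240,190:290,::-1],None,fx=7,fy=7,interpolation=cv2.INTER_CUBIC))
q=snap("scene"); np.save("s4.npy",q,allow_pickle=True)
cv2.imwrite("pics/s4c.png",cv2.resize(q["pixels"][60:270,160:380,::-1],None,fx=3.5,fy=2.8,interpolation=cv2.INTER_CUBIC))
```

```text
[466.5 -78.4 206.8] [ 0.58  0.21 -0.54  1.99  0.13  0.97  0.84] [-1.1 -1.1 -1.9]
```

View pics/t4c.png

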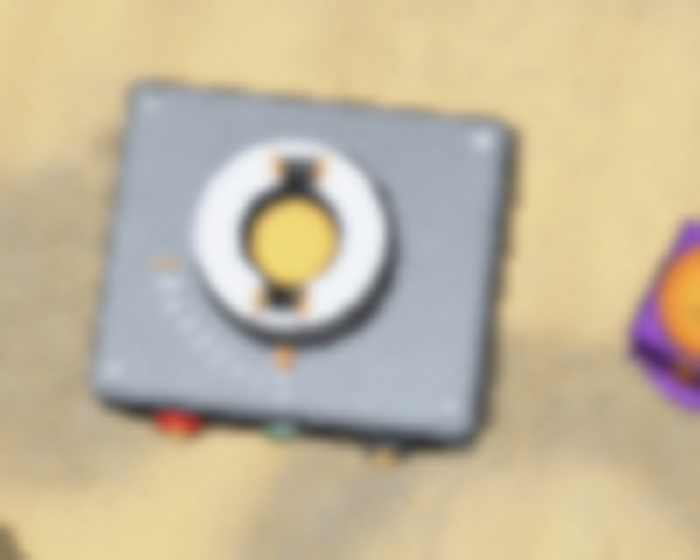

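View pics/s4c.png

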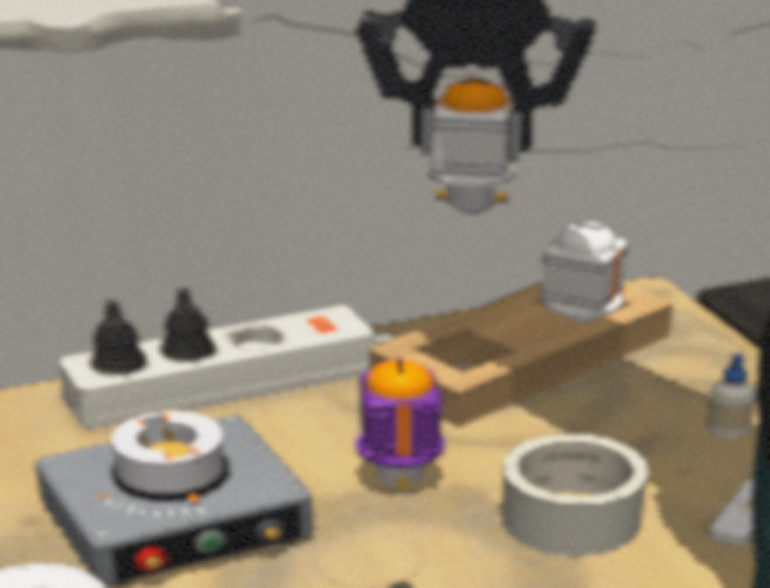

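View pics/w4.png

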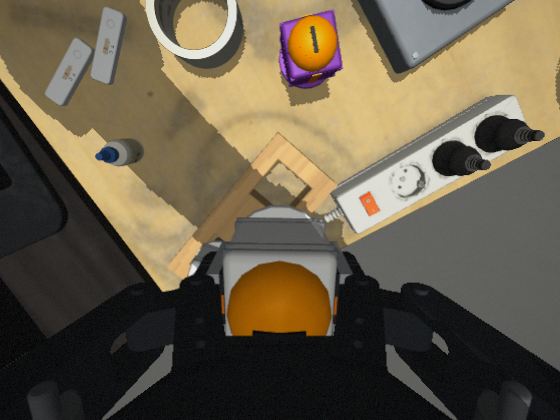

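Run:
```python
from h import *
t=np.load("t4.npy",allow_pickle=True).item(); s=np.load("s4.npy",allow_pickle=True).item()
g=lambda a: np.array(a,float)/7+[190,160]-.43
n=atz(t,g([(298,172),(282,299)]),78); v=n[0]-n[1]; print(n.round(1),n.mean(0).round(1),np.linalg.norm(v),math.degrees(math.atan2(v[1],v[0])))
# box edges on z=45: left edge (140,90)-(97,395); top edge (140,85)-(510,122); bottom (97,395)-(470,437)
b=atz(t,g([(137,85),(512,123),(472,437),(97,397)]),45); print(b.round(1),b.mean(0).round(1),np.linalg.norm(np.diff(b,axis=0),axis=1))
for i,j in ((1,0),(2,3),(3,0),(2,1)):
    v=b[j]-b[i]; print(round(math.degrees(math.atan2(v[1],v[0])),1))
# rim circle fit: project model circle into both images and draw
c=n.mean(0); a=np.linspace(0,2*np.pi,100)
def ov(p,c,yaw,box,f,name):
    im=cv2.resize(p["pixels"][box[1]:box[3],box[0]:box[2],::-1],None,fx=f,fy=f,interpolation=cv2.INTER_CUBIC)
    for r in (30,17.5):
        X=np.c_[c[0]+r*np.cos(a),c[1]+r*np.sin(a),np.full(100,78)]
        u=((proj(p,X)-[box[0],box[1]]+.5)*f).astype(int)
        cv2.polylines(im,[u.reshape(-1,1,2)],True,(255,0,255),1)
    X=[[c[0]+r*math.cos(yaw),c[1]+r*math.sin(yaw),78] for r in (-26,26)]
    u=((proj(p,X)-[box[0],box[1]]+.5)*f).astype(int); cv2.line(im,tuple(map(int,u[0])),tuple(map(int,u[1])),(0,255,0),1)
    cv2.imwrite(f"pics/{name}.png",im)
ov(t,c,math.radians(-7),(210,175,255,215),14,"ovt")
ov(s,c,math.radians(-7),(185,200,235,245),12,"ovs")
```

```text
[[432.  161.4  78. ]
 [390.  166.4  78. ]] [411.  163.9  78. ] 42.24432894547992 -6.845191384855687
[[470.3 218.5  45. ]
 [455.4  92.6  45. ]
 [349.2 106.7  45. ]
 [364.3 230.5  45. ]] [409.8 162.1  45. ] [126.74560514 107.12060727 124.73373754]
83.2
83.1
-6.5
-7.5
```

View pics/ovt.png

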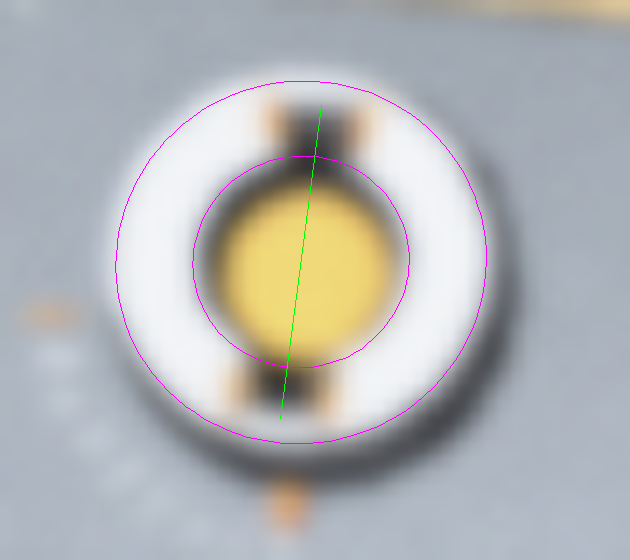

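View pics/ovs.png

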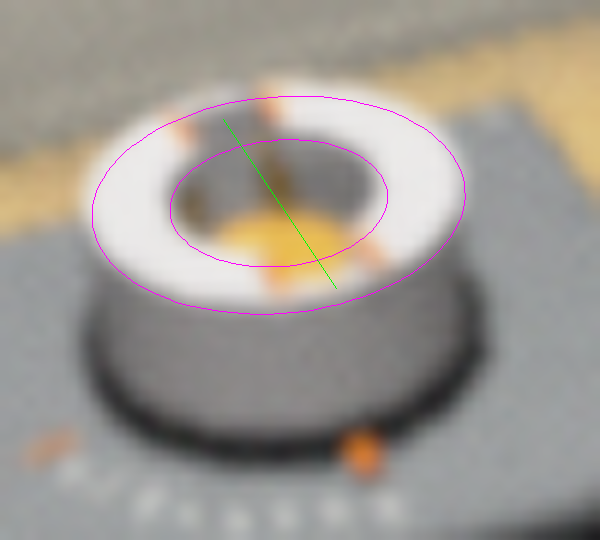

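Run:
```python
from h import *
p=np.load("w4.npy",allow_pickle=True).item()
cv2.imwrite("pics/w4c.png",cv2.resize(p["pixels"][200:345,205:355,::-1],None,fx=4.5,fy=4,interpolation=cv2.INTER_CUBIC))
```

```text
(no output)
```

View pics/w4c.png

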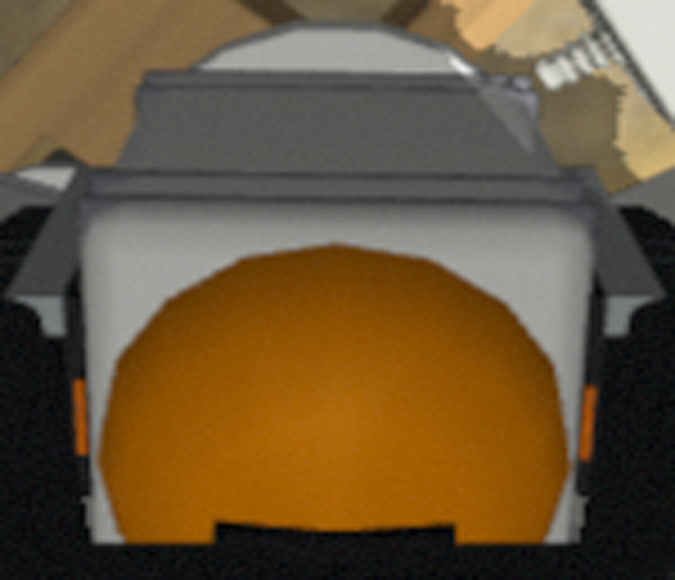

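Emit:
servo_tool:
  targets:
    - {"translation":[-0.007,0.03,0],"twist":[0,0,-7],"hand":20}
    - {"translation":[-0.007,0.03,0],"twist":[0,0,-7],"hand":20}
    - {"translation":[-0.007,0.03,0],"twist":[0,0,-7],"hand":20}
    - {"translation":[-0.007,0.03,0],"twist":[0,0,-7],"hand":20}
    - {"translation":[-0.007,0.03,0],"twist":[0,0,-7],"hand":20}
    - {"translation":[0,0,0],"twist":[0,0,-7],"hand":20}
    - {"translation":[0,0,0],"twist":[0,0,-7],"hand":20}
    - {"translation":[0,0,0],"twist":[0,0,-7],"hand":20}

```text
clock: 6.98
tcp_pos: [432.6, 66.0, 205.4]
orientation: [[-0.002, 0.996, -0.094], [0.0, -0.094, -0.996], [-1.0, -0.002, 0.0]]
wrist_force: [-0.4, 0.3, -0.9]
width: 42.8
```

Run:
```python
from h import *
s=monitor.sense(); print(s["tcp_pos"].round(1),s["joint_pos"].round(2),s["wrist_force"].round(1), s["orientation"].round(3))
p=snap("wrist","w5"); np.save("w5.npy",p,allow_pickle=True); print(proj(p,[[412,164.4,78]]))
```

```text
[432.6  66.  205.4] [ 0.29  0.14 -0.55  2.07  0.09  0.96 -0.4 ] [-0.4  0.3 -0.9] [[-0.002  0.996 -0.094]
 [ 0.    -0.094 -0.996]
 [-1.    -0.002  0.   ]]
[[244.65519125  88.38278855]]
```

View pics/w5.png

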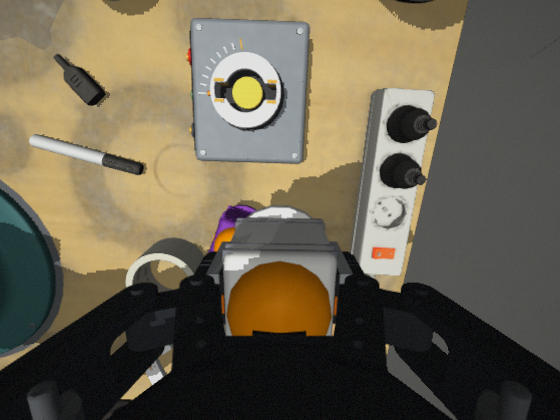

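Run:
```python
from h import *
p=np.load("w5.npy",allow_pickle=True).item()
im=cv2.resize(p["pixels"][40:140,190:310,::-1],None,fx=6.5,fy=6,interpolation=cv2.INTER_CUBIC)
im=cv2.resize(p["pixels"][45:135,195:305,::-1],None,fx=7,fy=6.6,interpolation=cv2.INTER_CUBIC)
im=cv2.resize(p["pixels"][50:130,200:295,::-1],None,fx=7,fy=7,interpolation=cv2.INTER_CUBIC)
a=np.linspace(0,2*np.pi,100); c=(412,164.4)
for r in (30,17.5):
    u=((proj(p,np.c_[c[0]+r*np.cos(a),c[1]+r*np.sin(a),np.full(100,78)])-[200,50]+.5)*7).astype(int)
    cv2.polylines(im,[u.reshape(-1,1,2)],True,(255,0,255),1)
cv2.imwrite("pics/w5c.png",im)
# lamp offset in tool frame from w4: body top front edge
p=np.load("w4.npy",allow_pickle=True).item()
f=lambda x,y:(205+x/4.5-.4,200+y/4-.4)
tcp=np.array([466.5,-78.4,206.8]); ty=np.array([.651,.759,0]); tz=np.array([.759,-.651,0])
for z in (246,250,254):
    c=atz(p,[f(82,200),f(600,203)],z)-tcp; print(z,(c@ty).round(1),(c@tz).round(1))
```

```text
246 [-21.5  21.8] [-21.1 -20.8]
250 [-20.7  20.9] [-22.8 -22.5]
254 [-19.9  20.1] [-24.5 -24.3]
```

View pics/w5c.png

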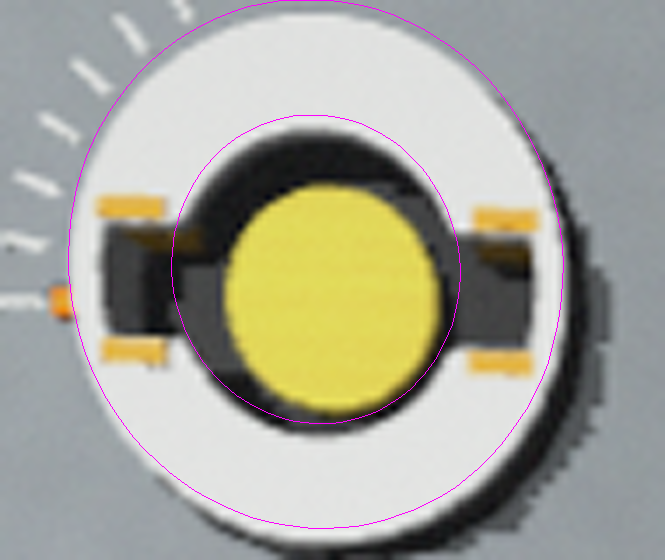

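Run:
```python
from h import *
p=np.load("w5.npy",allow_pickle=True).item()
g=lambda a: np.array(a,float)/7+[200,50]-.43
n=atz(p,g([(103,279),(533,291)]),78); v=n[1]-n[0]; print(n.round(1),n.mean(0),math.degrees(math.atan2(v[1],v[0])),np.linalg.norm(v))
n=atz(p,g([(132,207),(505,220),(135,350),(501,363)]),78); print(n.round(1),n.mean(0)); 
for i in(0,2):
    v=n[i+1]-n[i];print(math.degrees(math.atan2(v[1],v[0])))
```

```text
[[386.2 166.   78. ]
 [438.1 159.8  78. ]] [412.12412611 162.86268511  78.        ] -6.796928979074272 52.27820439985749
[[390.9 173.7  78. ]
 [435.5 168.1  78. ]
 [388.9 157.5  78. ]
 [433.4 151.9  78. ]] [412.14426858 162.7920093   78.        ]
-7.153932682548176
-7.221823939347463
```

Emit:
servo_tool:
  targets:
    - {"translation":[-0.007,0.033,0],"twist":[0,0,-1.6],"hand":20}
    - {"translation":[-0.007,0.033,0],"twist":[0,0,0],"hand":20}
    - {"translation":[-0.0065,0.032,0],"twist":[0,0,0],"hand":20}
    - {"translation":[0,0,-0.03],"twist":[0,0,0],"hand":20}
    - {"translation":[0,0,-0.03],"twist":[0,0,0],"hand":20}
    - {"translation":[0,0,-0.015],"twist":[0,0,0],"hand":20}
    - {"translation":[0,0,0],"twist":[0,0,0],"hand":20}
    - {"translation":[0,0,0],"twist":[0,0,0],"hand":20}

```text
clock: 7.7
tcp_pos: [412.1, 163.6, 130.8]
orientation: [[-0.002, 0.993, -0.115], [-0.0, -0.115, -0.993], [-1.0, -0.002, 0.0]]
wrist_force: [0.6, 0.5, -0.4]
width: 43.3
```

```bash
cat > look.py <<'E'
from h import *
import sys
n=sys.argv[1]
s=monitor.sense(); print(s["tcp_pos"].round(1),s["joint_pos"].round(2),s["wrist_force"].round(1),s["torque"].round(2), "jaw",math.degrees(math.atan2(s["orientation"][1,1],s["orientation"][0,1])),"tilt",s["orientation"][:,0].round(3))
p=snap("wrist",n+"w"); np.save(n+"w.npy",p,allow_pickle=True)
q=snap("scene"); np.save(n+"s.npy",q,allow_pickle=True)
cv2.imwrite(f"pics/{n}s.png",cv2.resize(q["pixels"][140:260,145:275,::-1],None,fx=5,fy=5,interpolation=cv2.INTER_CUBIC))
E
python3 look.py a
```

```text
[412.1 163.6 130.8] [ 0.09  0.29 -0.6   2.12  0.22  0.8  -0.77] [ 0.6  0.5 -0.4] [ 0.05 -0.02 -0.03] jaw -6.58169031674248 tilt [-0.002 -0.    -1.   ]
```

View pics/as.png

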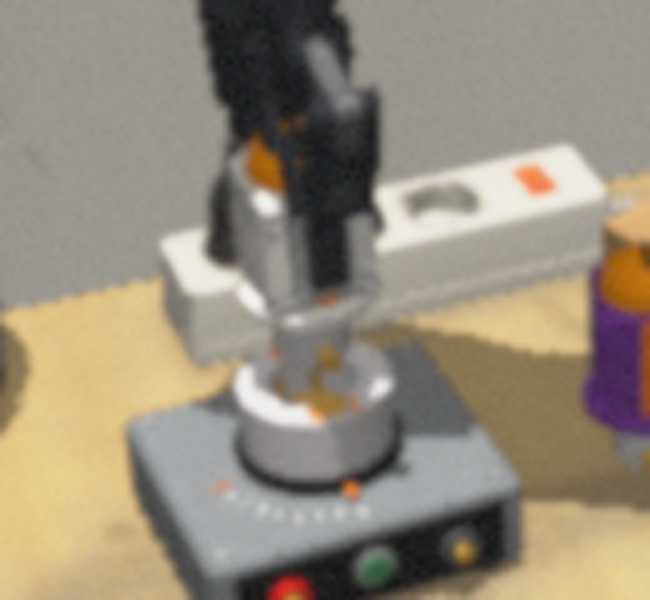

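View pics/aw.png

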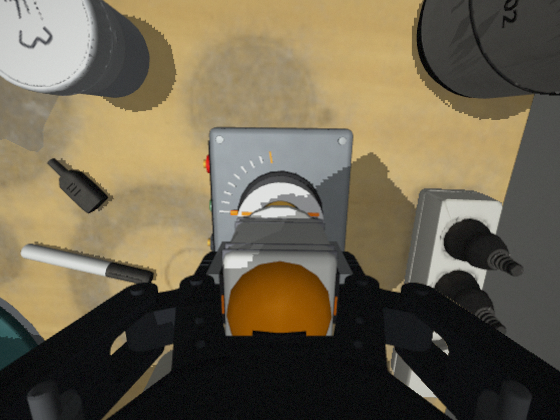

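Scene crop: the cap is over the mouth, axis at x≈312 against the rim centre at x≈314, with the pin above the near notch. Wrist view: the rim and flange arcs are centred at x≈283. I'll descend into the mouth.

Emit:
servo_tool:
  targets:
    - {"translation":[0,0,-0.006],"twist":[0,0,-0.4],"hand":20}
    - {"translation":[0,0,-0.005],"twist":[0,0,0],"hand":20}
    - {"translation":[0,0,-0.004],"twist":[0,0,0],"hand":20}
    - {"translation":[0,0,-0.003],"twist":[0,0,0],"hand":20}
    - {"translation":[0,0,-0.003],"twist":[0,0,0],"hand":20}
    - {"translation":[0,0,-0.002],"twist":[0,0,0],"hand":20}
    - {"translation":[0,0,-0.002],"twist":[0,0,0],"hand":20}
    - {"translation":[0,0,-0.002],"twist":[0,0,0],"hand":20}

```text
clock: 8.47
tcp_pos: [412.8, 163.5, 104.2]
orientation: [[0.0, 0.992, -0.124], [0.0, -0.124, -0.992], [-1.0, 0.0, -0.0]]
wrist_force: [-0.8, -0.7, 3.1]
width: 43.4
```

```bash
python3 look.py b
```

```text
[412.8 163.5 104.2] [ 0.06  0.33 -0.58  2.14  0.27  0.74 -0.82] [-0.8 -0.7  3.1] [-0.12  0.36 -0.02] jaw -7.1153737986014605 tilt [ 0.  0. -1.]
```

View pics/bs.png

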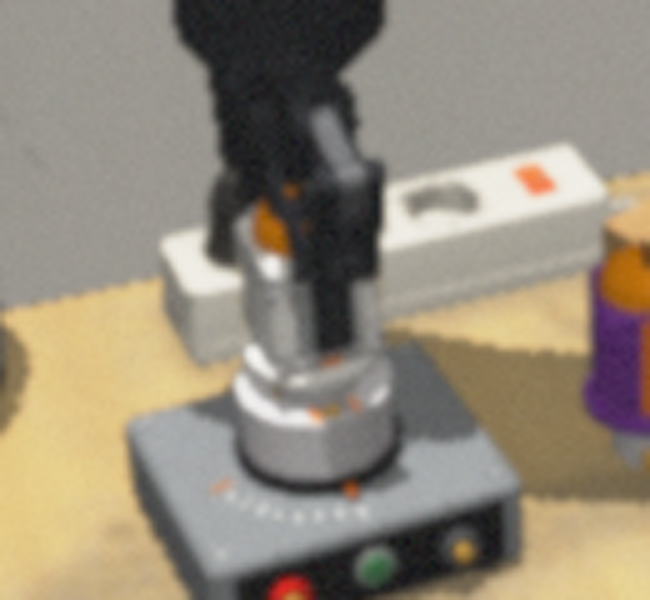

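Emit:
servo_tool:
  targets:
    - {"translation":[0,0,-0.002],"twist":[0,0,0],"hand":20}
    - {"translation":[0,0,-0.002],"twist":[0,0,0],"hand":20}
    - {"translation":[0,0,-0.002],"twist":[0,0,0],"hand":20}
    - {"translation":[0,0,-0.001],"twist":[0,0,0],"hand":20}
    - {"translation":[0,0,-0.001],"twist":[0,0,0],"hand":20}
    - {"translation":[0,0,-0.001],"twist":[0,0,0],"hand":20}
    - {"translation":[0,0,0],"twist":[0,0,0],"hand":20}
    - {"translation":[0,0,0],"twist":[0,0,0],"hand":20}

```text
clock: 9.23
tcp_pos: [413.0, 163.7, 95.8]
orientation: [[0.001, 0.992, -0.124], [-0.0, -0.124, -0.992], [-1.0, 0.001, 0.0]]
wrist_force: [-6.6, -1.2, 22.7]
width: 43.2
```

```bash
python3 look.py c
```

```text
[413.  163.7  95.8] [ 0.05  0.35 -0.57  2.15  0.29  0.72 -0.83] [-6.6 -1.2 22.7] [-0.57  1.68  0.  ] jaw -7.116187762095163 tilt [ 0.001 -0.    -1.   ]
```

View pics/cs.png

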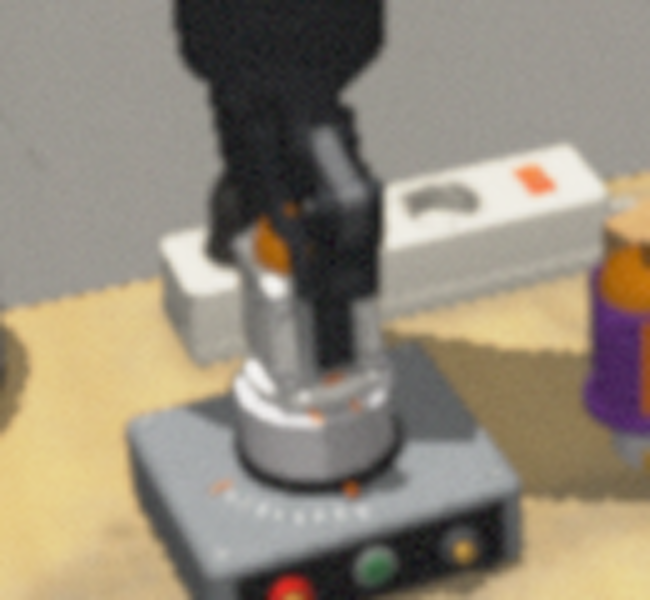

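View pics/cw.png

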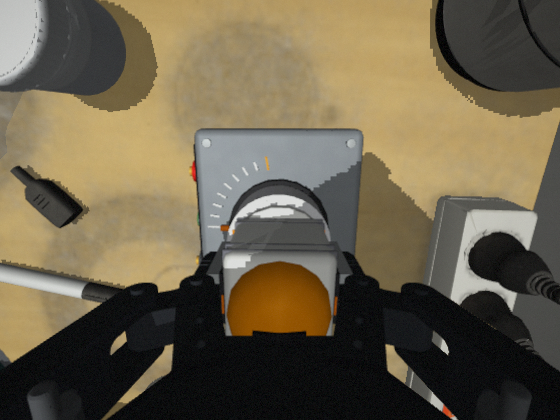

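Emit:
servo_tool:
  targets:
    - {"translation":[-0.0006,0,0.0005],"twist":[0,0,0],"hand":20}
    - {"translation":[0,0,0.0005],"twist":[0,0,0],"hand":20}
    - {"translation":[0,0,0],"twist":[0,0,0],"hand":20}
    - {"translation":[0,0,0],"twist":[0,0,0],"hand":20}
    - {"translation":[0,0,0],"twist":[0,0,0],"hand":20}
    - {"translation":[0,0,0],"twist":[0,0,0],"hand":20}
    - {"translation":[0,0,0],"twist":[0,0,0],"hand":20}
    - {"translation":[0,0,0],"twist":[0,0,0],"hand":20}

```text
clock: 10.0
tcp_pos: [412.7, 163.6, 96.5]
orientation: [[0.001, 0.992, -0.124], [0.0, -0.124, -0.992], [-1.0, 0.001, -0.0]]
wrist_force: [0.4, -0.7, 6.7]
width: 43.5
```

```bash
python3 look.py d
```

```text
[412.7 163.6  96.5] [ 0.05  0.35 -0.57  2.15  0.28  0.72 -0.83] [ 0.4 -0.7  6.7] [-0.23 -0.12  0.01] jaw -7.124554919327924 tilt [ 0.001  0.    -1.   ]
```

Emit:
servo_tool:
  targets:
    - {"translation":[0,0,-0.0004],"twist":[0,0,0],"hand":20}
    - {"translation":[0,0,-0.0003],"twist":[0,0,0],"hand":20}
    - {"translation":[0,0,0],"twist":[0,0,0],"hand":20}
    - {"translation":[0,0,0],"twist":[0,0,0],"hand":20}
    - {"translation":[0,0,0],"twist":[0,0,-3],"hand":20}
    - {"translation":[0,0,0],"twist":[0,0,-4],"hand":20}
    - {"translation":[0,0,0],"twist":[0,0,-4],"hand":20}
    - {"translation":[0,0,0],"twist":[0,0,-4],"hand":20}

```text
clock: 10.77
tcp_pos: [413.1, 163.9, 96.0]
orientation: [[0.002, 0.925, -0.38], [0.001, -0.38, -0.925], [-1.0, 0.002, -0.002]]
wrist_force: [2.4, 0.4, 6.0]
width: 43.4
```

```bash
python3 look.py e
```

```text
[413.1 163.9  96. ] [ 0.    0.34 -0.51  2.15  0.25  0.71 -1.07] [2.4 0.4 6. ] [ 0.34 -0.56  0.15] jaw -22.313260047932665 tilt [ 0.002  0.001 -1.   ]
```

View pics/ew.png

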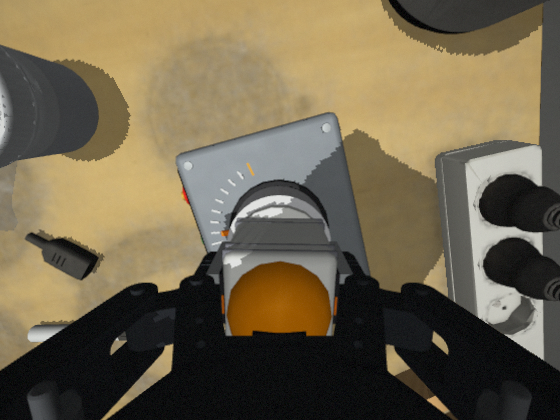

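Emit:
servo_tool:
  targets:
    - {"translation":[0,0,0],"twist":[0,0,-5],"hand":20}
    - {"translation":[0,0,0],"twist":[0,0,-5],"hand":20}
    - {"translation":[0,0,0],"twist":[0,0,-5],"hand":20}
    - {"translation":[0,0,0],"twist":[0,0,-5],"hand":20}
    - {"translation":[0,0,0],"twist":[0,0,-5],"hand":20}
    - {"translation":[0,0,0],"twist":[0,0,-5],"hand":20}
    - {"translation":[0,0,0],"twist":[0,0,-5],"hand":20}
    - {"translation":[0,0,0],"twist":[0,0,-5],"hand":20}

```text
clock: 11.53
tcp_pos: [413.6, 163.9, 96.1]
orientation: [[0.003, 0.464, -0.886], [0.001, -0.886, -0.464], [-1.0, 0.0, -0.003]]
wrist_force: [4.7, 1.3, 6.2]
width: 43.2
```

```bash
python3 look.py f
```

```text
[413.6 163.9  96.1] [-0.12  0.32 -0.37  2.15  0.18  0.69 -1.7 ] [4.7 1.3 6.2] [-0.06 -1.34  0.16] jaw -62.36773014305375 tilt [ 0.003  0.001 -1.   ]
```

View pics/fw.png

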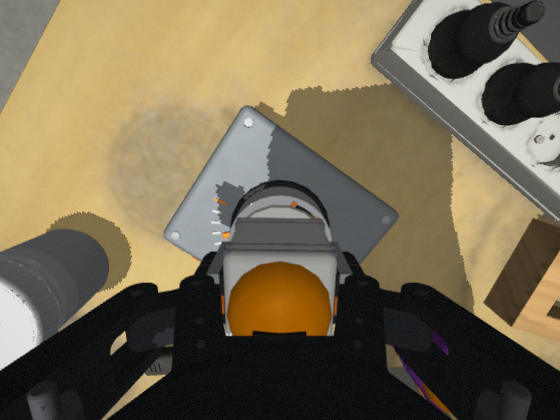

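Emit:
servo_tool:
  targets:
    - {"translation":[0.0003,0,-0.0003],"twist":[0,0,-5],"hand":20}
    - {"translation":[0.0003,0,0],"twist":[0,0,-5],"hand":20}
    - {"translation":[0,0,0],"twist":[0,0,-5],"hand":20}
    - {"translation":[0,0,0],"twist":[0,0,-5],"hand":20}
    - {"translation":[0,0,0],"twist":[0,0,-4],"hand":20}
    - {"translation":[0,0,0],"twist":[0,0,-3],"hand":20}
    - {"translation":[0,0,0],"twist":[0,0,-1],"hand":20}
    - {"translation":[0,0,0],"twist":[0,0,0],"hand":20}

```text
clock: 12.3
tcp_pos: [414.0, 163.5, 95.9]
orientation: [[0.003, -0.004, -1.0], [0.0, -1.0, 0.004], [-1.0, -0.0, -0.003]]
wrist_force: [2.6, -3.8, 11.7]
width: 43.5
```

```bash
python3 look.py g
```

```text
[414.  163.5  95.9] [-0.21  0.31 -0.27  2.15  0.13  0.69 -2.14] [ 2.6 -3.8 11.7] [-0.86 -0.73  0.16] jaw -90.21158875239041 tilt [ 0.003  0.    -1.   ]
```

View pics/gw.png

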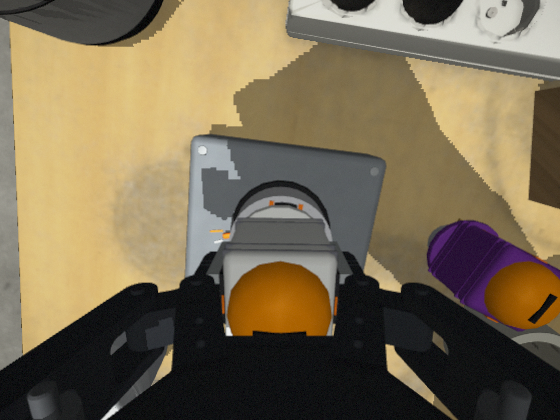

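View pics/gs.png

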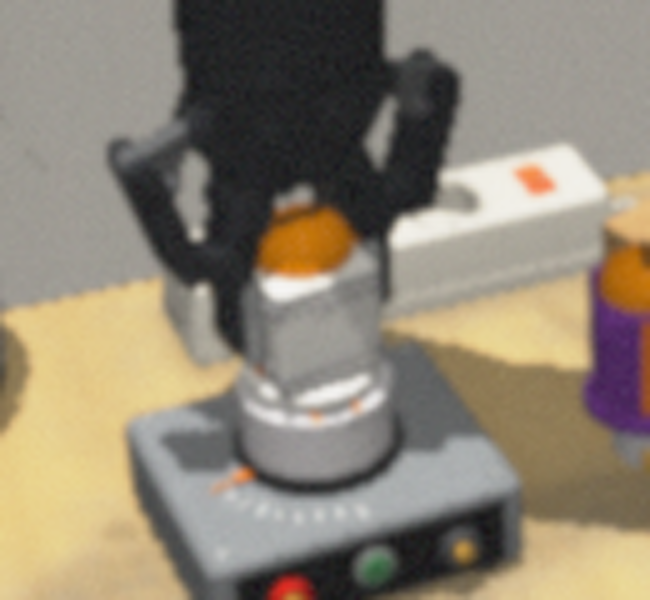

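Emit:
servo_tool:
  targets:
    - {"translation":[0,0,0],"twist":[0,0,-1],"hand":20}
    - {"translation":[0,0,0],"twist":[0,0,0],"hand":20}
    - {"translation":[0,0,0],"twist":[0,0,0],"hand":20}
    - {"translation":[0,0,0],"twist":[0,0,0],"hand":20}
    - {"translation":[0,0,0],"twist":[0,0,0],"hand":20}
    - {"translation":[0,0,0],"twist":[0,0,0],"hand":20}
    - {"translation":[0,0,0],"twist":[0,0,0],"hand":20}
    - {"translation":[0,0,0],"twist":[0,0,0],"hand":20}

```text
clock: 13.07
tcp_pos: [414.1, 163.5, 95.9]
orientation: [[0.003, -0.02, -1.0], [0.0, -1.0, 0.02], [-1.0, -0.0, -0.003]]
wrist_force: [2.2, -2.8, 12.5]
width: 43.3
```

```bash
python3 look.py i
python3 - <<'E'
import numpy as np,cv2
a=[np.load(n+"s.npy",allow_pickle=True).item()["pixels"][195:260,160:260,::-1] for n in("c","i")]
cv2.imwrite("pics/cmp.png",cv2.resize(np.hstack(a),None,fx=4,fy=4,interpolation=cv2.INTER_CUBIC))
from h import *
q=np.load("is.npy",allow_pickle=True).item(); cv2.imwrite("pics/all.png",q["pixels"][:,:,::-1])
E
```

```text
[414.1 163.5  95.9] [-0.21  0.31 -0.26  2.15  0.13  0.69 -2.15] [ 2.2 -2.8 12.5] [-0.8  -0.69  0.13] jaw -91.13164070904543 tilt [ 0.003  0.    -1.   ]
```

View pics/cmp.png

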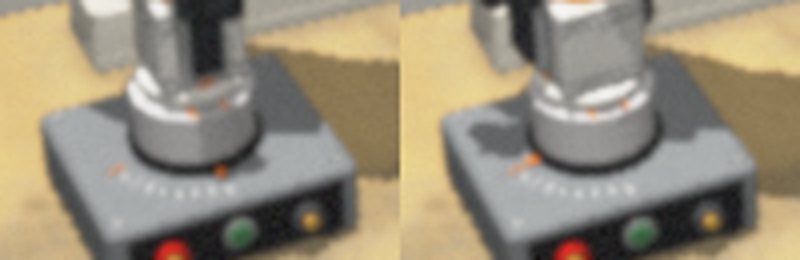

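View pics/all.png

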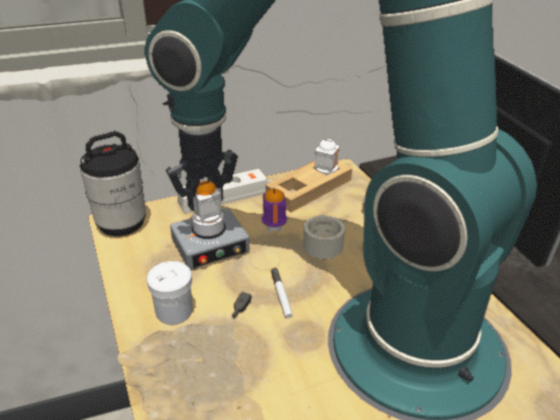

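The rotor's orange pointer has moved from the start mark to the end mark (crop (221,170) before, (533,158) now). The clear lamp at (326,155) and the jar at (171,292) are where they were. I'm handing the job in.

Run:
```python
from bench import order, monitor
print(order.sign_off()); s=monitor.sense(); print(s["clock"],s["tcp_pos"].round(1),s["wrist_force"].round(1),s["width"])
```

```text
the job is handed in; nothing more can be done
None
the job is handed in; nothing more can be done
```

I took the amber-domed, white-bodied lamp out of the stand, pushed it fully home in the tester's socket and turned it about 84° clockwise. I handed the job in at about 13 s, with the lamp still gripped, pushed in and turned. The sign-off reports no verdict, so the result rests on my own checks.

**Final readings:**
- The tool is tilted about 0.2°, the push is 12.5 N and the grip width is 43.3 mm.
- The turning moment on the wrist is 0.13 N m, which matches the rotor spring at its stop.
- In the pictures the rotor's pointer had moved from its start mark to its end mark. The clear lamp and the jar had not moved. The dropper was hidden by the arm in the last picture, but nothing went near it.

**Checks that disagreed or could not be made directly:**
- **Socket centre:** the wrist and top cameras differed by about 1.6 mm, so I aimed at the mean. The tool ended about 2 mm from that in x with 2–5 N of side force, inside the 8 mm limit.
- **First push:** the force rose to 22.7 N with a sideways load, so I backed off 1 mm and recentred before pressing again and twisting.
- **Plunger and rotor:** I judged these from heights, forces and the pointer, because neither can be read directly.

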